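# Load the laser engraver behind its sliding guard

### The arm

A 6-joint arm with a two-finger parallel gripper is mounted at the origin on a cart in front of the work surface, level with it; the furniture and walls round the work are solid. World frame = base frame: x ahead of the robot, y to its left, z up, the work surface at z = 0. Lengths are in m, angles in degrees, forces in N, time in s.
With the tool pointing down it reaches from about 0.35 to 0.95 m from the base axis. Payload 17.4 kg.
Tool frame: the origin (TCP) lies at the very end of the fingers, on their centre line; the grasp point (between the pads) lies 19 mm behind it; z points along the fingers, y is the line along which they close (so a half turn about z gives the same grasp; the last joint's range is limited). The gripper opens to 93 mm and grips with 3 to 60 N. Pads are 15 mm wide; open, the fingers measure 128 mm over their backs; the gripper's body (75 mm by 188 mm) begins 65 mm behind the grasp point.
Start: joints at [-78.197, 6.646, 82.598, -0, 90.757, -2.166], TCP at [0.163, -0.655, 0.219] pointing down, gripper open.
Joint ranges: [-162.19, 162.19], [-47.58, 125.68], [4.15, 143.07], [-65.23, 245.23], [0.69, 171.88], [-170.13, 170.13]. Speed limits (degrees/s): [108.29, 108.29, 127.2, 180, 180, 180].

### API

Orientations are given as [roll, pitch, yaw] about the fixed x, y, z axes, in that order (R = Rz(yaw) Ry(pitch) Rx(roll)).
In Python, from workcell import * gives the robot as it stands.
- The arm moves only by the tool send_rows, never from a script. Its argument "rows" is text: rows parted by semicolons, each of 7 numbers parted by spaces: the shift along the tool's x, y, z in mm, then the turn, a rotation vector about the tool's x, y, z in rad, then the closure, from 0 (fully open) to 1 (shut). A call has 1 to 8 rows; each row is the pose to reach, as a shift and turn from the pose commanded when the call began, along the tool's axes at that moment; what a row does not reach only later rows make up. A row lasts 1/8 s, in which the tool goes at most 62.5 mm and 10.7 degrees, less where a joint would pass 70% of its speed; a pose out of reach is approached as far as the arm can. A call with a gripper value outside its range is refused whole. The fingers move at their own pace and stop on an object; "force" is the grip in N (left out, the last holds). Time passes only in rows, so rows that repeat a pose let the fingers close. It gives the time, the measured TCP pose, the force, the opening and the grip force at its end, in the units of the state.
- state(): the state, without advancing time (a new reading comes with each control period).
- snapshot(name): name is "scene" or "top" or "wrist"; returns (picture, depth): 400x640x3 uint8, red, green, blue; 400x640 float32, m along the optical axis (not along the pixel's ray), 0 where there is no reading.
- get_calibration(name): a dict with "intrinsics" (3x3 intrinsics, pixels), "eye" and "rotation" of the camera in the world; the wrist camera has in their place "T_tool_cam" (4x4, takes a point from camera to tool coordinates, whose origin is the TCP and whose axes are the flange's). Camera axes: x right, y up, looking along -z (the intrinsics and any distortion apply to the point x, -y, -z); pixel columns grow to the right and rows downward; lengths in m; the calibration is good to about 2 mm. The wrist camera is an equidistant fisheye: a pixel r from the principal point sees the ray r / f radians off the axis. A picture is of the moment at which its call begins: read the wrist's pose just before it. get_calibration takes no time and is no camera call.
- close_job(): hands the job in; it is judged then, once.
The state is a dict: "time": time; "q": joint angles; "joint_vel": joint speeds; "joint_efforts": joint torques, N m; "eef_pos": TCP position; "tool_rot": TCP orientation; "wrist_force": force on the tool from outside, world axes, zero at the start; "ft_torque": the same for the moment, N m; "opening": finger opening in m; "gripper_force": force on a finger pad.
Only numpy, scipy, OpenCV 4.12 (cv2) and the standard library are available. Lean on these libraries where they do the work, as an engineer would, in place of code of your own. Each camera call takes 0.05 s, during which the arm holds its last target. There are 200 camera calls.

### The job

Load the laser engraver with the wooden name-plate blank: slide the see-through guard all the way open to the left, lay the blank flat on the bed of the bay, grooved border upward, snug against its three locating stops (a long edge against the two stops at the left, an end against the single stop at the back), and slide the guard fully shut again. Do not knock the laser head, and leave the other things on the table where they are.

Things in the scene. Friction and masses are not known exactly. Their poses are not given: they have to be found in the camera images.
- engraver: Low white laser engraver on a grey base, fixed: 210 mm deep (x), 412 wide (y), 91 high over the guard. Origin: centre of its underside, on the table; x to its back, y to its left, z up; turned up to 9 degrees. Offsets in this list are mm in these axes. Left half (y 4 to 204): closed hood, top z 78. Right half: loading bay, walled at the right (y -206 to -196) and back (x 94 to 104) up to z 85.
- nest (a point): Point on the bay's dark slatted bed (bed top z 30) where the middle of the blank's underside lies when home against all stops: (-10, -93, 30) of the engraver, same axes. The blank's length runs along x. The bay (x -92 to 92, y -196 to 0) is open above and in front once the guard is open.
- left_stops (a point): Mid-point, at (-10, -68, 30), between the stop faces of the two alloy stops left of the blank's place; the faces look to -y. Each stop is 14 mm long in x, 12 mm wide in y, 8 mm high over the bed, centred 38 mm before and behind this point; the 62 mm gap between them leaves room for a finger.
- back_stop (a point): Foot of the stop face, at (45, -93, 30), of the single alloy stop behind the blank's place; the face looks to -x. 18 mm wide in y, 8 mm high over the bed.
- guard (a joint): Slide of the guard in m: 0 = fully shut (against the right cheek), 0.18 = fully open (over the hood); it grows as the guard moves to the engraver's left (+y). It starts between 0 and 0.04. It stays where it is left; moving it takes about 3 to 5 N.
- guard_handle (a point): Grip point on the guard's handle, z 68: an upright black bar 12 mm deep (x) by 14 wide (y), z 36 to 92, its axis 38 mm before the front sheet, held by two round posts at z 46 and 80. Guard shut: (-150, -166, 68) of the engraver; it moves +y with the guard. Grip from above, fingers left and right of it. The guard: an amber see-through sheet 200 mm wide, bent over the bay's top and front.
- laser_head: Laser carriage parked at the mouth of the hood, fixed: an alloy beam along x at y -9 to 5, z 54 to 70, and at its back end a black laser module 34 x 28 mm (x 45 to 79, y -38 to -10, z 36 to 81). Origin as the engraver's. Fragile: must not be struck.
- blank: Plain light wooden name-plate blank, a board 110 x 50 x 14 mm with a thin dark grooved border on its upper face, lying on the table right of the engraver, about 60 g. Origin: centre of its underside; x along the 110 mm length, z up out of the bordered face. Either end may go to the back.
- gold_tin: Round gold tin, 64 mm across, 34 mm high, right of the engraver; origin under its centre. Bystander.
- kraft_roll: Roll of brown tape lying flat, 60 mm across, 24 mm high, right of the engraver; origin under its centre. Bystander.
- stamp_block: Wooden rubber-stamp block 45 x 68 x 22 mm, left of the engraver; origin under its centre. Bystander.
Mind the look-alikes: they are no part of the job. Of the things that look like the blank, the larger one is meant.

How it is judged (in metres and radians):
On the way, in this order (a step that is already met when the one before it is completed fails the run):
1. the guard is slid open (at least 150 mm) (value of joint guard above 0.15 m), for 0.2 s.
2. the blank lies home against its three stops, released (x of blank in the frame of nest between -0.0025 and 0.0025 m and y of blank in the frame of nest between -0.0025 and 0.0025 m and z of blank in the frame of nest between -0.003 and 0.003 m and angle between the x axis of blank and the x axis of nest, either way round below 0.03 rad and angle between blank's own z axis and vertical below 0.05 rad and contact force between the fingers and blank below 0.1 N), for 0.2 s.
At the end, for the whole second after the job is handed in: The guard is fully shut (within 4 mm of its end), and the blank lies at rest flat on the bed, bordered face up, square to the stops within 0.03 rad and within 2.5 mm of touching both the left pair of stops and the back stop (value of joint guard below 0.004 m and linear speed of blank below 0.01 m/s and x of blank in the frame of nest between -0.0025 and 0.0025 m and y of blank in the frame of nest between -0.0025 and 0.0025 m and z of blank in the frame of nest between -0.003 and 0.003 m and angle between the x axis of blank and the x axis of nest, either way round below 0.03 rad and angle between blank's own z axis and vertical below 0.05 rad).
It fails at once if the laser head was struck (over 4 N) (contact force between laser_head and anything else above 4 N).
It fails at once if a bystander was moved by more than 20 mm (distance of any of gold_tin, kraft_roll, stamp_block from where it was at the start of the episode above 0.02 m).
It also fails if it takes over 64 s, if anything falls off the work surface, if the arm or the gripper's body presses on something with over 40 N, if the wrist force passes 120 N, or if a joint passes its speed limit or range.

## Working session

There is one attempt and no reset: what is moved stays moved. The work goes in short steps, Python scripts to look and compute and a tool call to move; the robot and the scene stay as the last step left them, time stands still between calls to the robot, and variables do not carry over. Pictures are saved under pics/ and viewed, at most 10 in all, crops included, and the job is handed in when it is done.

Besides the shell and the picture viewer there is one more tool, called after ">>>" as name(argument=value, ...), one argument or row to a line, values as JSON. send_rows: Moves the arm, as the interface text tells. Its arguments: {"type":"object","properties":{"rows":{"type":"string"},"force":{"type":"number"}},"required":["rows"]}

```bash
mkdir -p pics; ls
cat > h.py <<'E'
from workcell import *
import numpy as np, cv2
from scipy.spatial.transform import Rotation as R
def save(name,fn):
    p,d=snapshot(name); cv2.imwrite('pics/'+fn+'.png',p[:,:,::-1]); np.save('pics/'+fn+'_d.npy',d); return p,d
def px2w(name,u,v,d=None,z=None):
    c=get_calibration(name);K=np.array(c['intrinsics']);Rm=np.array(c['rotation']);e=np.array(c['eye'])
    ray=Rm@np.array([(u-K[0,2])/K[0,0],-(v-K[1,2])/K[1,1],-1.])
    if z is not None: t=(z-e[2])/ray[2]
    else: t=d
    return e+ray*t
E
python3 - <<'E'
from h import *
save('top','top0');save('scene','scene0')
for n in('top','scene','wrist'): print(n,get_calibration(n))
print(state())
E
```

```text
pics
top {'intrinsics': array([[490.18612366,   0.        , 316.21153853],
       [  0.        , 490.18612366, 199.01757485],
       [  0.        ,   0.        ,   1.        ]]), 'eye': array([0.3205285 , 0.03399025, 1.63277696]), 'rotation': array([  8.73888391,  -0.57804503, -89.38935914])}
scene {'intrinsics': array([[502.12278588,   0.        , 323.51714491],
       [  0.        , 502.12278588, 203.56118029],
       [  0.        ,   0.        ,   1.        ]]), 'eye': array([-0.2428438 ,  0.59325796,  1.05012665]), 'rotation': array([  45.60593788,    0.60285667, -125.43499087])}
wrist {'intrinsics': array([[309.70691629,   0.        , 320.22381857],
       [  0.        , 309.70691629, 202.22287194],
       [  0.        ,   0.        ,   1.        ]]), 'T_tool_cam': array([[-1.57328973e-03,  9.63761752e-01,  2.66759837e-01,
         7.32372783e-02],
       [ 9.99997711e-01,  1.12946900e-03,  1.81716672e-03,
         6.17828787e-04],
       [ 1.45001882e-03,  2.66762086e-01, -9.63761323e-01,
        -1.66804625e-01],
       [ 0.00000000e+00,  0.00000000e+00,  0.00000000e+00,
         1.00000000e+00]])}
{'time': 0.1, 'q': array([-7.81975426e+01,  6.67284397e+00,  8.26303598e+01, -4.59285512e-04,
        9.07551595e+01, -2.16563119e+00]), 'joint_vel': array([-0.00605446, -0.04322732, -0.11650425, -0.00473684,  0.06223765,
       -0.08114107]), 'joint_efforts': array([ 1.12070837e-03, -7.22897029e+01, -6.23867512e+01,  7.80199980e-02,
        2.27033242e-02, -3.96493488e-05]), 'eef_pos': array([ 0.1628894 , -0.65488121,  0.21797862]), 'tool_rot': array([-1.79941661e+02, -1.74652679e-03,  1.39680819e+01]), 'wrist_force': array([ 0.22431648, -0.2927887 , -0.23964718]), 'ft_torque': array([-0.0706182 ,  0.00968842, -0.04475259]), 'gripper_force': 0.0, 'opening': 0.0929791098319784}
```

View pics/top0.png

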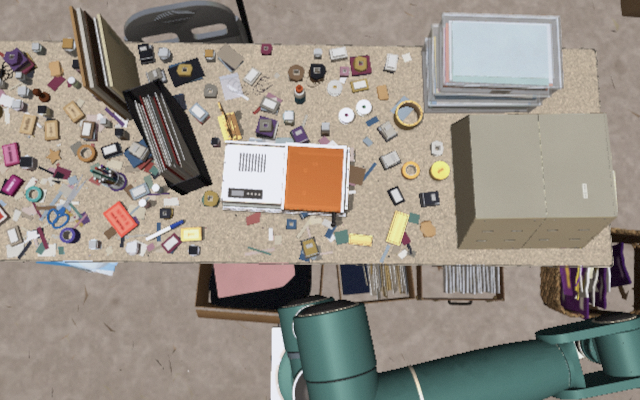

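View pics/scene0.png

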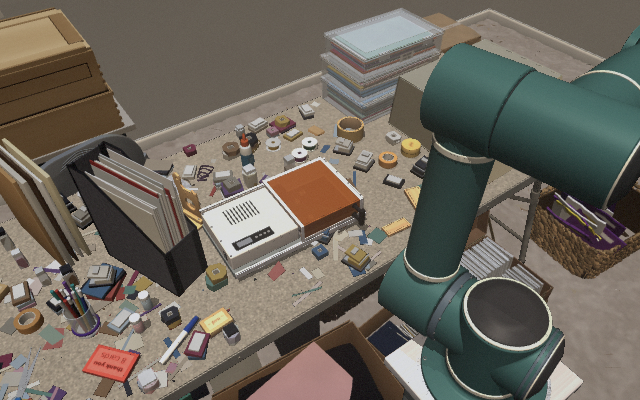

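```bash
sed -i "s/Rm=np.array(c\['rotation'\])/Rm=R.from_euler('xyz',c['rotation'],degrees=True).as_matrix()/" h.py
python3 - <<'E'
from h import *
p=cv2.imread('pics/top0.png')
cv2.imwrite('pics/top0c.png',cv2.resize(p[130:265,210:460],None,fx=3.2,fy=3.2,interpolation=cv2.INTER_CUBIC))
d=np.load('pics/top0_d.npy')
for u,v in[(397,227),(285,178),(250,170),(320,180),(500,255)]:print(u,v,px2w('top',u,v,d[v,u]))
E
```

```text
397 227 [0.3205285  0.03399025 1.63277696]
285 178 [0.62459397 0.12162133 0.09073286]
250 170 [0.65386131 0.23712265 0.06936184]
320 180 [0.61948846 0.00948487 0.09073938]
500 255 [ 0.39101082 -0.59422937 -0.00366884]
```

View pics/top0c.png

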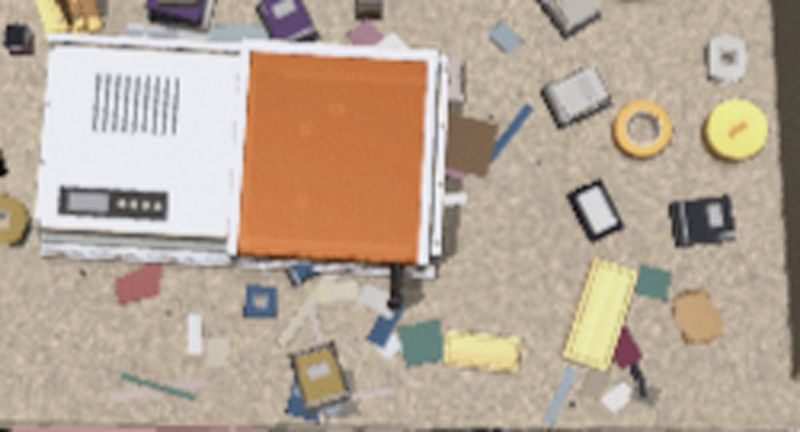

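Run:
```python
from h import *
d=np.load('pics/top0_d.npy')
P=np.array([[px2w('top',u,v,d[v,u]) for u in range(210,370)] for v in range(130,225)])
print('table',np.median(P[85:95,0:100,2]))
m=((P[...,2]>.060)&(P[...,2]<.1)).astype(np.uint8)
m=cv2.morphologyEx(m,cv2.MORPH_OPEN,np.ones((5,5)))
n,l,s,c=cv2.connectedComponentsWithStats(m);k=1+s[1:,4].argmax()
pts=P[l==k];r=cv2.minAreaRect((pts[:,:2]*1000).astype(np.float32));print(r,np.round(cv2.boxPoints(r)))
def cp(u,v,z):return np.round(px2w('top',210+u/3.2,130+v/3.2,z=z),4)
B=[cp(*q,.014) for q in[(598,260),(637,270),(602,370),(563,357)]];print(B,np.mean(B,0))
a=(B[0]+B[1]-B[2]-B[3]);print('yaw',np.degrees(np.arctan2(a[1],a[0])),np.linalg.norm(a)/2)
print('handle',cp(396,300,.092),'tin',cp(737,128,.034),'roll',cp(643,128,.024),'small',cp(482,350,.01))
```

```text
Traceback (most recent call last):
  File "h.py", line 7, in px2w
    c=get_calibration(name);K=np.array(c['intrinsics']);Rm=R.from_euler('xyz',c['rotation'],degrees=True).as_matrix();e=np.array(c['eye'])
ValueError: time passes only in moves, steps and waits
```

```bash
cat > h.py <<'E'
from workcell import *
import numpy as np, cv2, functools
from scipy.spatial.transform import Rotation as R
cal=functools.lru_cache(get_calibration)
def save(name,fn):
    p,d=snapshot(name); cv2.imwrite('pics/'+fn+'.png',p[:,:,::-1]); np.save('pics/'+fn+'_d.npy',d); return p,d
def px2w(name,u,v,d=None,z=None):
    c=cal(name);K=c['intrinsics'];Rm=R.from_euler('xyz',c['rotation'],degrees=True).as_matrix();e=np.array(c['eye'])
    ray=Rm@np.array([(u-K[0,2])/K[0,0],-(v-K[1,2])/K[1,1],-1.])
    return e+ray*((z-e[2])/ray[2] if z is not None else d)
E
cat > m.py <<'E'
from h import *
d=np.load('pics/top0_d.npy')
P=np.array([[px2w('top',u,v,d[v,u]) for u in range(210,370)] for v in range(130,225)])
print('table',np.median(P[85:95,0:100,2]))
m=((P[...,2]>.060)&(P[...,2]<.1)).astype(np.uint8)
m=cv2.morphologyEx(m,cv2.MORPH_OPEN,np.ones((5,5)))
n,l,s,c=cv2.connectedComponentsWithStats(m);k=1+s[1:,4].argmax()
pts=P[l==k];r=cv2.minAreaRect((pts[:,:2]*1000).astype(np.float32));print(r,np.round(cv2.boxPoints(r)))
def cp(u,v,z):return np.round(px2w('top',210+u/3.2,130+v/3.2,z=z),4)
B=[cp(*q,.014) for q in[(598,260),(637,270),(602,370),(563,357)]];print(B,np.mean(B,0))
a=(B[0]+B[1]-B[2]-B[3]);print('yaw',np.degrees(np.arctan2(a[1],a[0])),np.linalg.norm(a)/2)
print('handle',cp(396,300,.092),'tin',cp(737,128,.034),'roll',cp(643,128,.024),'small',cp(482,350,.01))
E
python3 m.py
```

```text
table -0.0004869161681044787
((632.5610961914062, 120.67127227783203), (410.1884460449219, 224.11415100097656), 87.57594299316406) [[512. -79.]
 [736. -89.]
 [753. 321.]
 [529. 330.]]
[array([ 0.5316, -0.2491,  0.014 ]), array([ 0.5215, -0.2896,  0.014 ]), array([ 0.4173, -0.2516,  0.014 ]), array([ 0.4302, -0.2114,  0.014 ])] [ 0.47515  -0.250425  0.014   ]
yaw -20.213235735553642 0.10954662249471678
handle [ 0.4792 -0.0352  0.092 ] tin [ 0.6695 -0.3928  0.034 ] roll [ 0.6705 -0.2966  0.024 ] small [ 0.4368 -0.1282  0.01  ]
```

```bash
cat >> h.py <<'E'
E0=np.array([.6326,.1207,0.]);EY=-2.42
def eng(x,y,z): return E0+R.from_euler('z',EY,degrees=True).apply([x/1000,y/1000,z/1000])
def to(pos,yaw,tilt=(180,0)):
    s=state();T=R.from_euler('xyz',s['tool_rot'],degrees=True);G=R.from_euler('xyz',[tilt[0],tilt[1],yaw],degrees=True)
    sh=T.inv().apply(np.array(pos)-s['eef_pos'])*1000
    print('at',np.round(s['eef_pos'],4),np.round(s['tool_rot'],2),'shift',np.round(sh,1),'rot',np.round((T.inv()*G).as_rotvec(),4),'rows',np.linalg.norm(sh)/62.5,'t',s['time'])
E
python3 - <<'E'
from h import *
to([.465,-.035,.20],-2.4)
E
```

```text
at [ 0.1629 -0.6549  0.218 ] [-179.94   -0.     13.97] shift [ 442.8 -528.6   18.5] rot [-1.000e-03  1.000e-04  2.857e-01] rows 11.037063477143574 t 0.1
```

>>> send_rows(
  rows="443 -529 18 0 0 0.286 0;443 -529 18 0 0 0.286 0;443 -529 18 0 0 0.286 0;443 -529 18 0 0 0.286 0;443 -529 18 0 0 0.286 0;443 -529 18 0 0 0.286 0;443 -529 18 0 0 0.286 0;443 -529 18 0 0 0.286 0",
)

```text
time: 1.1
eef_pos: [0.3822, -0.2038, 0.2055]
tool_rot: [180.0, -0.0, -2.4]
wrist_force: [1.3, -0.7, -1.0]
opening: 0.0927
gripper_force: 0.0
```

Run:
```python
from h import *
to([.465,-.035,.20],-2.4)
```

```text
at [ 0.3822 -0.2038  0.2055] [ 1.7999e+02 -2.0000e-02 -2.4400e+00] shift [  75.6 -172.2    5.5] rot [ 0.0002 -0.0003 -0.0006] rows 3.0096214773194356 t 1.1
```

>>> send_rows(
  rows="76 -172 5 0 0 0 0;76 -172 5 0 0 0 0;76 -172 5 0 0 0 0;76 -172 5 0 0 0 0;76 -172 5 0 0 0 0",
)

```text
time: 1.72
eef_pos: [0.4648, -0.0372, 0.2003]
tool_rot: [180.0, 0.0, -2.4]
wrist_force: [1.0, -0.0, -0.1]
opening: 0.0933
gripper_force: 0.0
```

```bash
cat >> h.py <<'E'
def wray(s,u,v):
    c=cal('wrist');K=c['intrinsics'];M=np.array(c['T_tool_cam'])
    x,y=u-K[0,2],v-K[1,2];r=np.hypot(x,y);th=r/K[0,0];k=np.sin(th)/max(r,1e-9)
    T=R.from_euler('xyz',s['tool_rot'],degrees=True)
    return T.apply(M[:3,3])+s['eef_pos'],T.apply(M[:3,:3]@[x*k,-y*k,-np.cos(th)])
def wpx(s,u,v,z):
    o,r=wray(s,u,v);return o+r*(z-o[2])/r[2]
def wproj(s,p):
    c=cal('wrist');K=c['intrinsics'];M=np.array(c['T_tool_cam']);T=R.from_euler('xyz',s['tool_rot'],degrees=True)
    q=M[:3,:3].T@(T.inv().apply(np.array(p)-s['eef_pos'])-M[:3,3]);th=np.arccos(-q[2]/np.linalg.norm(q));a=np.arctan2(-q[1],q[0])
    return K[0,2]+K[0,0]*th*np.cos(a),K[1,2]+K[0,0]*th*np.sin(a)
import pickle
def wsave(fn):
    s=state();pickle.dump(s,open('pics/'+fn+'.pkl','wb'));return s,*save('wrist',fn)
E
python3 - <<'E'
from h import *
s,p,d=wsave('w1');print(s['eef_pos'],s['tool_rot'])
cv2.imwrite('pics/w1g.png',cv2.resize(p[:,:,::-1],(800,500),interpolation=cv2.INTER_CUBIC))
print('handle px',[wproj(s,eng(-150,-166,92))])
E
```

```text
[ 0.46481117 -0.03719248  0.20033597] [ 1.79988353e+02  3.91533146e-02 -2.37007866e+00]
handle px [(np.float64(321.1322418530925), np.float64(187.53366515851746))]
```

View pics/w1g.png

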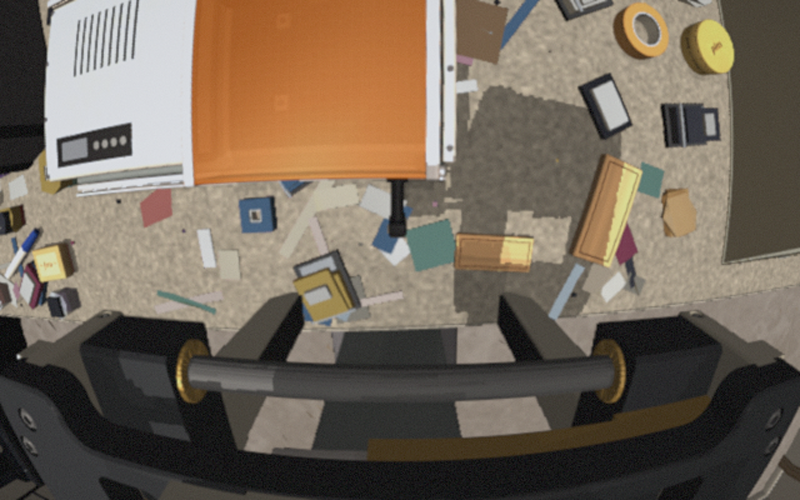

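Run:
```python
from h import *
s=pickle.load(open('pics/w1.pkl','rb'))
g=lambda u,v,z:np.round(wpx(s,u/1.25,v/1.25,z),4)
h=g(399,228,.092);print(h,'tin',g(711,48,.034),'roll',g(643,30,.024))
B=[g(*q,.014) for q in[(608,156),(642,166),(613,265),(575,254)]];print(B,np.mean(B,0))
a=B[0]+B[1]-B[2]-B[3];print(np.degrees(np.arctan2(a[1],a[0])),np.linalg.norm(a)/2)
to([h[0],h[1],.13],-2.4);to([h[0],h[1],.049],-2.4)
```

```text
[ 0.4806 -0.0373  0.092 ] tin [ 0.6628 -0.3849  0.034 ] roll [ 0.6668 -0.2925  0.024 ]
[array([ 0.5314, -0.2473,  0.014 ]), array([ 0.523, -0.291,  0.014]), array([ 0.4171, -0.2621,  0.014 ]), array([ 0.4314, -0.2138,  0.014 ])] [ 0.475725 -0.25355   0.014   ]
-16.859943398994414 0.10757389320834307
at [ 0.4647 -0.0378  0.2005] [ 1.7999e+02  2.0000e-02 -2.4500e+00] shift [15.9 -1.2 70.5] rot [ 0.0002  0.0003 -0.0009] rows 1.1561998071232809 t 1.775
at [ 0.4647 -0.0378  0.2005] [ 1.7999e+02  2.0000e-02 -2.4500e+00] shift [ 15.9  -1.2 151.5] rot [ 0.0002  0.0003 -0.0009] rows 2.437204651913407 t 1.775
```

>>> send_rows(
  rows="16 0 60 0 0 0 0;16 0 110 0 0 0 0;16 0 151 0 0 0 0;16 0 151 0 0 0 0;16 0 151 0 0 0 1;16 0 151 0 0 0 1;16 0 151 0 0 0 1;16 0 151 0 0 0 1",
  force=15,
)

```text
time: 2.78
eef_pos: [0.4812, -0.0378, 0.0502]
tool_rot: [180.0, -0.0, -2.4]
wrist_force: [-0.6, -0.4, 0.1]
opening: 0.0572
gripper_force: 0.0
```

Still closing; wait for contact.

>>> send_rows(
  rows="0 0 0 0 0 0 1;0 0 0 0 0 0 1;0 0 0 0 0 0 1;0 0 0 0 0 0 1;0 0 0 0 0 0 1;0 0 0 0 0 0 1;0 0 0 0 0 0 1;0 0 0 0 0 0 1",
)

```text
time: 3.78
eef_pos: [0.481, -0.0377, 0.0496]
tool_rot: [-180.0, 0.0, -2.4]
wrist_force: [-0.2, 2.6, -0.7]
opening: 0.0134
gripper_force: 15.0
```

>>> send_rows(
  rows="0 -15 0 0 0 0 1;0 -40 0 0 0 0 1;0 -70 0 0 0 0 1;0 -100 0 0 0 0 1;0 -130 0 0 0 0 1;0 -150 0 0 0 0 1;0 -165 0 0 0 0 1;0 -165 0 0 0 0 1",
)

```text
time: 4.78
eef_pos: [0.4885, 0.1288, 0.0496]
tool_rot: [-180.0, -0.1, -2.3]
wrist_force: [8.6, 1.3, -4.6]
opening: 0.0137
gripper_force: 15.0
```

>>> send_rows(
  rows="0 -3 0 0 0 0 1;0 -6 0 0 0 0 1;0 -6 0 0 0 0 1",
)

```text
time: 5.15
eef_pos: [0.4887, 0.134, 0.0496]
tool_rot: [-180.0, -0.1, -2.4]
wrist_force: [7.8, 0.9, -5.2]
opening: 0.0136
gripper_force: 15.0
```

>>> send_rows(
  rows="0.5 -3 0 0 0 0 1;0.5 -6 0 0 0 0 1;0.5 -6 0 0 0 0 1",
)

```text
time: 5.52
eef_pos: [0.4889, 0.1398, 0.0496]
tool_rot: [-180.0, -0.0, -2.4]
wrist_force: [2.3, 1.9, -2.4]
opening: 0.014
gripper_force: 15.0
```

>>> send_rows(
  rows="0 -2 0 0 0 0 1;0 -4 0 0 0 0 1;0 -4 0 0 0 0 1",
)

```text
time: 5.9
eef_pos: [0.489, 0.1413, 0.0496]
tool_rot: [179.8, 0.0, -2.4]
wrist_force: [-0.7, -19.7, 1.8]
opening: 0.0139
gripper_force: 15.0
```

>>> send_rows(
  rows="0 2 0 0 0 0 0;0 2 0 0 0 0 0;0 2 0 0 0 0 0;0 2 0 0 0 0 0;0 2 -40 0 0 0 0;0 2 -95 0 0 0 0;40 30 -150 0 0 0 0;80 70 -150 0 0 0 0",
)

```text
time: 6.9
eef_pos: [0.5666, 0.0713, 0.2038]
tool_rot: [-179.9, -0.3, -2.3]
wrist_force: [0.5, 1.7, 0.2]
opening: 0.0894
gripper_force: 0.0
```

```bash
sed -i 's/^E0=.*/EY=-2.55;E0=np.array([.4888,.1408,0])-R.from_euler("z",EY,degrees=True).apply([-.150,.014,0])/' h.py
python3 - <<'E'
from h import *
print(E0);to([.62,.03,.2],-2.5)
E
```

```text
[0.63802859 0.12014018 0.        ]
at [0.5666 0.0713 0.2038] [-179.94   -0.34   -2.28] shift [55.  39.2  4.1] rot [-0.0011 -0.006   0.0039] rows 1.082164406157115 t 6.9
```

>>> send_rows(
  rows="50 38 4 0 0 0 0;50 38 4 0 0 0 0;50 38 4 0 0 0 0",
)

```text
time: 7.28
eef_pos: [0.6129, 0.0312, 0.195]
tool_rot: [-180.0, 0.1, -2.4]
wrist_force: [-0.4, 0.3, -0.0]
opening: 0.0934
gripper_force: 0.0
```

Run:
```python
from h import *
s,p,d=wsave('w2');print(s['eef_pos'],s['tool_rot'])
q=p[:,:,::-1].copy()
for e in [(-48,-68,38),(28,-68,38),(45,-102,38),(45,-84,38),(-65,-118,30),(104,-206,85),(-55,-68,38),(35,-68,38)]:print(e,np.round(wproj(s,eng(*e)),1))
cv2.imwrite('pics/w2g.png',cv2.resize(q[0:320,130:530],None,fx=1.85,fy=1.85,interpolation=cv2.INTER_CUBIC))
```

```text
[0.61291212 0.03123675 0.195015  ] [-1.79987765e+02  5.12977432e-02 -2.43463692e+00]
(-48, -68, 38) [300.  211.3]
(28, -68, 38) [299.  141.6]
(45, -102, 38) [331.7 125.4]
(45, -84, 38) [314.3 125.3]
(-65, -118, 30) [344.7 223.6]
(104, -206, 85) [445.3  68.6]
(-55, -68, 38) [300.1 217.4]
(35, -68, 38) [299. 135.]
```

View pics/w2g.png

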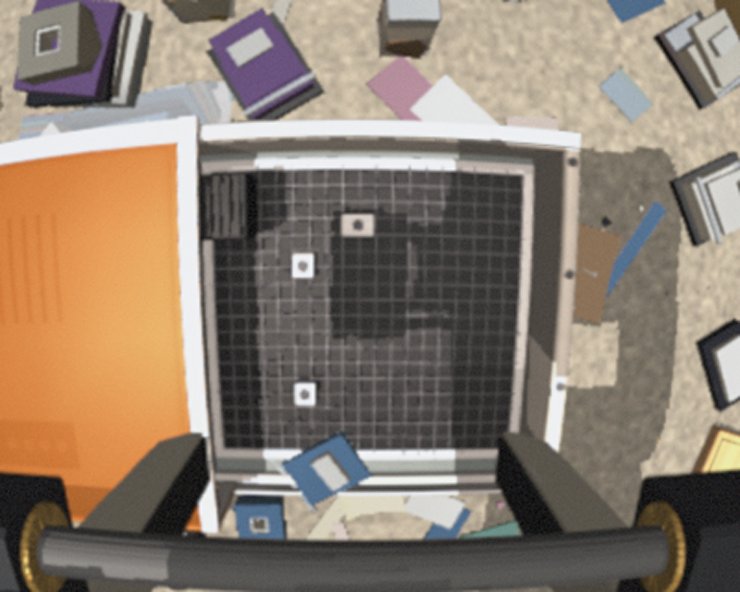

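```bash
sed -i '/^def eng/i E0=E0-np.array([.0016,0,0])' h.py
python3 - <<'E'
from h import *
d=np.load('pics/w2_d.npy');s=pickle.load(open('pics/w2.pkl','rb'))
for u,v in[(307,254),(300,143),(340,200),(322,170)]:
    o,r=wray(s,u,v);K=cal('wrist')['intrinsics'];th=np.hypot(u-K[0,2],v-K[1,2])/K[0,0];print(u,v,np.round(o+r*d[v,u]/np.cos(th),4))
to([.43,-.25,.2],-18)
E
```

```text
307 254 [0.5381 0.0493 0.044 ]
300 143 [0.6608 0.0506 0.0297]
340 200 [0.5963 0.0099 0.0317]
322 170 [0.6303 0.0284 0.0295]
at [0.6127 0.0317 0.1954] [-1.7999e+02  1.0000e-02 -2.3900e+00] shift [-170.8  289.    -4.6] rot [-2.000e-04  2.000e-04  2.724e-01] rows 5.372095682855489 t 7.325
```

>>> send_rows(
  rows="-171 289 -4 0 0 0.272 0;-171 289 -4 0 0 0.272 0;-171 289 -4 0 0 0.272 0;-171 289 -4 0 0 0.272 0;-171 289 -4 0 0 0.272 0;-171 289 -4 0 0 0.272 0;-171 289 -4 0 0 0.272 0;-171 289 -4 0 0 0.272 0",
)

```text
time: 8.32
eef_pos: [0.4305, -0.2493, 0.1996]
tool_rot: [-180.0, -0.0, -17.9]
wrist_force: [0.0, 0.3, 0.2]
opening: 0.0933
gripper_force: 0.0
```

Run:
```python
from h import *
s,p,d=wsave('w3');print(s['eef_pos'],s['tool_rot'])
print(np.round(wproj(s,[.4755,-.252,.014])))
cv2.imwrite('pics/w3g.png',cv2.resize(p[60:310,200:500,::-1],None,fx=2.4,fy=2.4,interpolation=cv2.INTER_CUBIC))
```

```text
[ 0.43054824 -0.24934118  0.19963372] [-1.79991235e+02 -3.76800079e-02 -1.79397950e+01]
[310. 145.]
```

View pics/w3g.png

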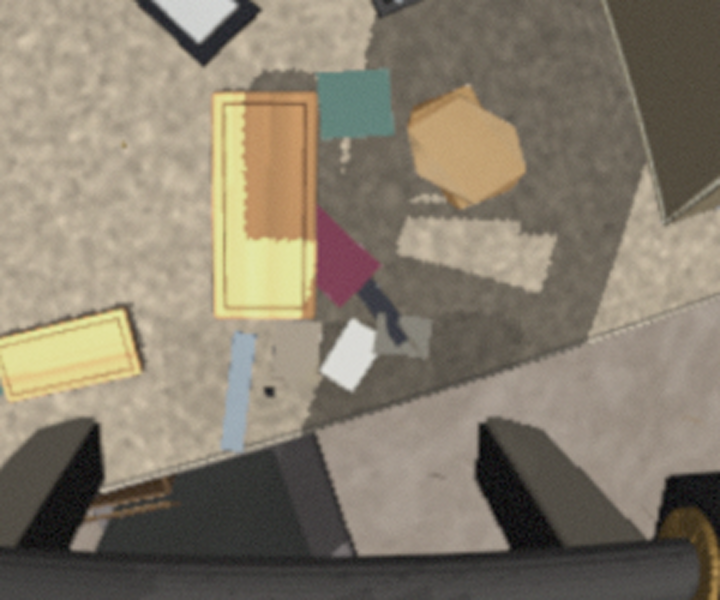

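Run:
```python
from h import *
s=pickle.load(open('pics/w3.pkl','rb'))
B=[wpx(s,200+u/2.4,60+v/2.4,.014) for u,v in[(213,92),(317,92),(316,318),(213,318)]]
c=np.mean(B,0);a=B[0]+B[1]-B[2]-B[3];y=np.degrees(np.arctan2(a[1],a[0]))
print(c,y,np.linalg.norm(a)/2,np.linalg.norm(B[0]+B[3]-B[1]-B[2])/2)
to([c[0],c[1],.004],y)
```

```text
[ 0.47421998 -0.25187769  0.014     ] -18.428297690748472 0.10906051215352297 0.04951716191115536
at [ 0.4307 -0.2493  0.1996] [-1.7999e+02 -3.0000e-02 -1.7910e+01] shift [ 42.1 -10.9 195.6] rot [-0.0001 -0.0005  0.009 ] rows 3.205829677943145 t 8.375
```

>>> send_rows(
  rows="42 -11 60 0 0 0.009 0;42 -11 115 0 0 0.009 0;42 -11 160 0 0 0.009 0;42 -11 185 0 0 0.009 0;42 -11 195.5 0 0 0.009 0;42 -11 195.5 0 0 0.009 1;42 -11 195.5 0 0 0.009 1;42 -11 195.5 0 0 0.009 1",
  force=20,
)

```text
time: 9.38
eef_pos: [0.4741, -0.2533, 0.005]
tool_rot: [180.0, -0.1, -18.5]
wrist_force: [0.4, 0.5, 0.6]
opening: 0.0675
gripper_force: 0.0
```

>>> send_rows(
  rows="0 0 0 0 0 0 1;0 0 0 0 0 0 1;0 0 0 0 0 0 1;0 0 0 0 0 0 1;0 0 0 0 0 0 1;0 0 0 0 0 0 1",
)

```text
time: 10.12
eef_pos: [0.4737, -0.2531, 0.0042]
tool_rot: [180.0, -0.0, -18.5]
wrist_force: [-1.9, 2.0, 5.9]
opening: 0.0499
gripper_force: 20.0
```

>>> send_rows(
  rows="0 0 -50 0 0 0 1;0 0 -110 0 0 0 1;0 0 -170 0 0 0 1;0 0 -196 0 0 0 1;0 0 -196 0 0 0 1",
)

```text
time: 10.75
eef_pos: [0.474, -0.2534, 0.2015]
tool_rot: [180.0, -0.2, -18.5]
wrist_force: [1.0, -0.3, -1.3]
opening: 0.0498
gripper_force: 20.0
```

Run:
```python
from h import *
p=eng(-16,-97,0);print(p,eng(-10,-93,30));to([p[0],p[1],.2],-2.55)
```

```text
[0.61612879 0.02394809 0.        ] [0.62230081 0.02767719 0.03      ]
at [ 0.474  -0.2534  0.2015] [ 1.7996e+02 -1.7000e-01 -1.8520e+01] shift [  46.6 -308.1    1.4] rot [ 0.0011 -0.0028 -0.2787] rows 4.9863951435160825 t 10.75
```

>>> send_rows(
  rows="46 -308 1 0 0 -0.2787 1;46 -308 1 0 0 -0.2787 1;46 -308 1 0 0 -0.2787 1;46 -308 1 0 0 -0.2787 1;46 -308 1 0 0 -0.2787 1;46 -308 1 0 0 -0.2787 1;46 -308 1 0 0 -0.2787 1;46 -308 1 0 0 -0.2787 1",
)

```text
time: 11.75
eef_pos: [0.6145, 0.0233, 0.1982]
tool_rot: [180.0, 0.0, -2.6]
wrist_force: [-0.4, 0.4, -0.4]
opening: 0.0496
gripper_force: 20.0
```

Run:
```python
from h import *
p=eng(-16,-97,0);to([p[0],p[1],.05],-2.55);to([p[0],p[1],.035],-2.55)
```

```text
at [0.6145 0.0233 0.1982] [ 1.7999e+02  5.0000e-02 -2.6200e+00] shift [  1.7  -0.7 148.2] rot [ 0.0001  0.0008 -0.0012] rows 2.3711300172312013 t 11.75
at [0.6145 0.0233 0.1982] [ 1.7999e+02  5.0000e-02 -2.6200e+00] shift [  1.7  -0.7 163.2] rot [ 0.0001  0.0008 -0.0012] rows 2.61111505299328 t 11.75
```

>>> send_rows(
  rows="1.5 0 55 0 0 0 1;1.5 0 105 0 0 0 1;1.5 0 140 0 0 0 1;1.5 0 155 0 0 0 1;1.5 0 161 0 0 0 1;1.5 0 161 0 0 0 1",
)

```text
time: 12.5
eef_pos: [0.6169, 0.0241, 0.0389]
tool_rot: [-180.0, -0.1, -2.6]
wrist_force: [-1.1, -1.5, -1.3]
opening: 0.0497
gripper_force: 20.0
```

>>> send_rows(
  rows="0 0 1 0 0 0 1;0 0 2 0 0 0 1;0 0 2 0 0 0 1",
)

```text
time: 12.88
eef_pos: [0.6166, 0.0243, 0.0361]
tool_rot: [-180.0, -0.0, -2.5]
wrist_force: [0.0, -0.2, -0.1]
opening: 0.0499
gripper_force: 20.0
```

>>> send_rows(
  rows="0 0 0.8 0 0 0 1;0 0 1.4 0 0 0 1;0 -1 1.4 0 0 0 1;0 -2 1.4 0 0 0 1;0 -2 1.4 0 0 0 1",
)

```text
time: 13.5
eef_pos: [0.6166, 0.0264, 0.0345]
tool_rot: [-180.0, -0.0, -2.5]
wrist_force: [0.9, 0.9, -0.5]
opening: 0.0496
gripper_force: 20.0
```

>>> send_rows(
  rows="0 -1 0 0 0 0 1;0 -2 0 0 0 0 1;0 -2 0 0 0 0 1",
)

```text
time: 13.88
eef_pos: [0.6166, 0.0284, 0.0345]
tool_rot: [180.0, -0.0, -2.5]
wrist_force: [-0.1, -0.9, -1.3]
opening: 0.0496
gripper_force: 20.0
```

>>> send_rows(
  rows="0 -1 0 0 0 0 1;0 -1.5 0 0 0 0 1;0 -1.5 0 0 0 0 1",
)

```text
time: 14.25
eef_pos: [0.6166, 0.0285, 0.0346]
tool_rot: [179.9, 0.0, -2.6]
wrist_force: [-1.5, -11.3, 0.8]
opening: 0.0496
gripper_force: 20.0
```

>>> send_rows(
  rows="2 1 0 0 0 0 1;4 1 0 0 0 0 1;5 1 0 0 0 0 1;6 1 0 0 0 0 1;6 1 0 0 0 0 1",
)

```text
time: 14.88
eef_pos: [0.6221, 0.0282, 0.0342]
tool_rot: [180.0, 0.1, -2.6]
wrist_force: [-6.2, -5.0, 2.1]
opening: 0.0499
gripper_force: 20.0
```

>>> send_rows(
  rows="1 0 0 0 0 0 1;2 0 0 0 0 0 1;2 0 0 0 0 0 1",
)

```text
time: 15.25
eef_pos: [0.6224, 0.0282, 0.0341]
tool_rot: [179.9, 0.4, -2.6]
wrist_force: [-22.4, -4.8, 12.1]
opening: 0.0498
gripper_force: 20.0
```

>>> send_rows(
  rows="-1.7 0 0 0 0 0 1;-1.7 0 0 0 0 0 1;-1.7 0 0 0 0 0 0.3;-1.7 0 0 0 0 0 0.3;-1.7 0 0 0 0 0 0.3;-1.7 0 0 0 0 0 0.3",
)

```text
time: 16.0
eef_pos: [0.623, 0.0286, 0.0345]
tool_rot: [-180.0, -0.0, -2.5]
wrist_force: [-1.0, -0.3, -0.2]
opening: 0.0653
gripper_force: 0.0
```

>>> send_rows(
  rows="0 0 -40 0 0 0 0.3;0 0 -95 0 0 0 0.3;-10 0 -155 0 0 0 0.3;-10 0 -160 0 0 0 0.3;-10 0 -160 0 0 0 0.3",
)

```text
time: 16.62
eef_pos: [0.613, 0.029, 0.1944]
tool_rot: [-180.0, -0.0, -2.5]
wrist_force: [-0.1, 0.2, -0.2]
opening: 0.0656
gripper_force: 0.0
```

Run:
```python
from h import *
s,p,d=wsave('w4');print(s['eef_pos'],s['tool_rot'])
for e in [(45,-68,44),(45,-118,44),(-65,-118,44),(-65,-68,44),(45,-93,38),(-48,-68,38),(28,-68,38)]:
    u,v=wproj(s,eng(*e));print(e,round((u-240)*4,0),round((v-90)*4,0))
cv2.imwrite('pics/w4g.png',cv2.resize(p[90:240,240:400,::-1],None,fx=4,fy=4,interpolation=cv2.INTER_CUBIC))
```

```text
[0.61301513 0.02902449 0.19435658] [-1.79995321e+02 -2.61699645e-02 -2.54763229e+00]
(45, -68, 44) 225.0 150.0
(45, -118, 44) 422.0 150.0
(-65, -118, 44) 415.0 559.0
(-65, -68, 44) 232.0 559.0
(45, -93, 38) 323.0 149.0
(-48, -68, 38) 232.0 493.0
(28, -68, 38) 227.0 215.0
```

View pics/w4g.png

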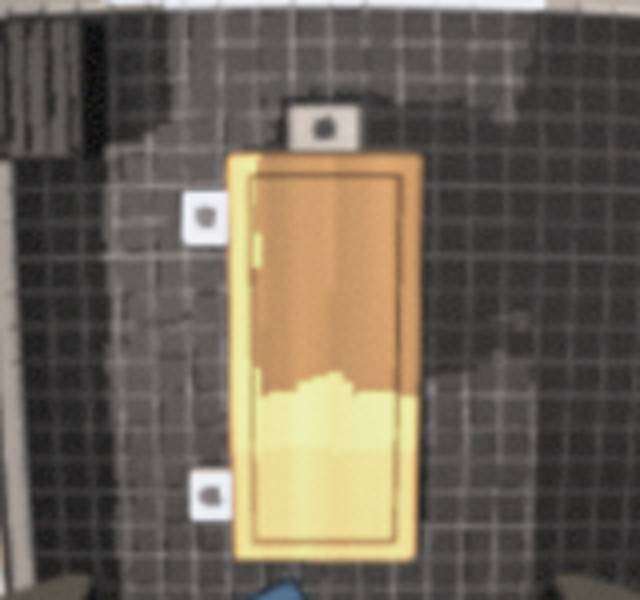

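Run:
```python
from h import *
to([.4888,.1408,.2],-2.5);to([.4888,.1408,.0496],-2.5)
```

```text
at [0.6127 0.029  0.1932] [ 1.80e+02  7.00e-02 -2.55e+00] shift [-128.8 -106.2   -6.6] rot [ 0.      0.0013 -0.0009] rows 2.672501138958628 t 16.675
at [0.6127 0.029  0.1932] [ 1.80e+02  7.00e-02 -2.55e+00] shift [-128.6 -106.2  143.8] rot [ 0.      0.0013 -0.0009] rows 3.5229154517122256 t 16.675
```

>>> send_rows(
  rows="-45 -37 -6 0 0 0 0;-90 -74 -6 0 0 0 0;-129 -106 -6 0 0 0 0;-129 -106 -6 0 0 0 0;-129 -106 -6 0 0 0 0;-129 -106 50 0 0 0 0;-129 -106 100 0 0 0 0;-129 -106 144 0 0 0 0",
)

```text
time: 17.68
eef_pos: [0.4889, 0.1395, 0.0477]
tool_rot: [180.0, 0.1, -2.6]
wrist_force: [0.8, 0.1, -1.6]
opening: 0.0936
gripper_force: 0.0
```

>>> send_rows(
  rows="0 0 0 0 0 0 1;0 0 0 0 0 0 1;0 0 0 0 0 0 1;0 0 0 0 0 0 1;0 0 0 0 0 0 1;0 0 0 0 0 0 1;0 0 0 0 0 0 1;0 0 0 0 0 0 1",
  force=15,
)

```text
time: 18.68
eef_pos: [0.4888, 0.1406, 0.0504]
tool_rot: [180.0, 0.0, -2.5]
wrist_force: [0.5, -1.4, -0.8]
opening: 0.018
gripper_force: 0.0
```

>>> send_rows(
  rows="0 0 0 0 0 0 1;0 0 0 0 0 0 1;0 0 0 0 0 0 1;0 0 0 0 0 0 1;0 0 0 0 0 0 1",
)

```text
time: 19.3
eef_pos: [0.4888, 0.1407, 0.0504]
tool_rot: [-180.0, 0.0, -2.6]
wrist_force: [0.9, 2.3, -1.1]
opening: 0.0137
gripper_force: 15.0
```

>>> send_rows(
  rows="0 15 0 0 0 0 1;0 40 0 0 0 0 1;0 70 0 0 0 0 1;0 100 0 0 0 0 1;0 130 0 0 0 0 1;0 155 0 0 0 0 1;0 172 0 0 0 0 1;0 172 0 0 0 0 1",
)

```text
time: 20.3
eef_pos: [0.481, -0.0323, 0.0505]
tool_rot: [180.0, 0.0, -2.6]
wrist_force: [-1.6, -3.4, 0.4]
opening: 0.0139
gripper_force: 15.0
```

>>> send_rows(
  rows="0 3 0 0 0 0 1;0 6 0 0 0 0 1;0 8 0 0 0 0 1;0 8 0 0 0 0 1",
)

```text
time: 20.8
eef_pos: [0.4807, -0.0385, 0.0504]
tool_rot: [-179.9, 0.0, -2.5]
wrist_force: [-2.4, 6.9, 1.5]
opening: 0.0137
gripper_force: 15.0
```

>>> send_rows(
  rows="0 1 0 0 0 0 1;0 1.5 0 0 0 0 1;0 1.5 0 0 0 0 1",
)

```text
time: 21.18
eef_pos: [0.4807, -0.0386, 0.0504]
tool_rot: [-179.8, 0.0, -2.5]
wrist_force: [-0.2, 21.7, 2.0]
opening: 0.0138
gripper_force: 15.0
```

>>> send_rows(
  rows="0 -1.5 0 0 0 0 1;0 -1.5 0 0 0 0 0;0 -1.5 0 0 0 0 0;0 -1.5 0 0 0 0 0;0 -1.5 0 0 0 0 0;0 -1.5 -60 0 0 0 0;0 -1.5 -120 0 0 0 0;0 -1.5 -150 0 0 0 0",
)

```text
time: 22.18
eef_pos: [0.4814, -0.0393, 0.204]
tool_rot: [180.0, -0.2, -2.6]
wrist_force: [-0.0, 0.1, -0.5]
opening: 0.0792
gripper_force: 0.0
```

Run:
```python
from h import *
s,p,d=wsave('w5');print(s['eef_pos'],s['tool_rot'],s['time'])
cv2.imwrite('pics/w5g.png',cv2.resize(p[0:240,120:480,::-1],None,fx=2.2,fy=2.2,interpolation=cv2.INTER_CUBIC))
```

```text
[ 0.48137901 -0.03932204  0.20401652] [179.9789002   -0.20995602  -2.55059303] 22.175
```

View pics/w5g.png

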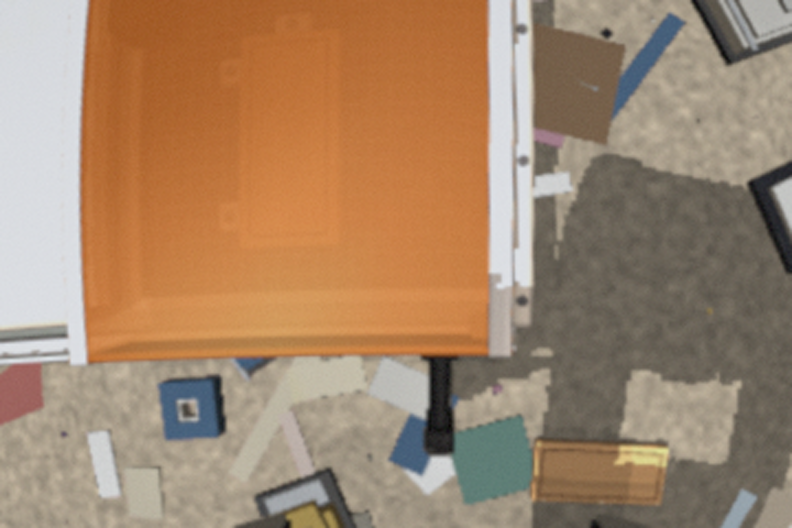

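The guard is shut against the right cheek. The blank shows through it at about (290,140), still against its stops.

```bash
python3 -c "
from workcell import *
print(close_job())"
```

```text
the job is handed in; nothing more can be done
None
```

The blank lies bordered face up against all three stops, the guard is shut against its end, and I handed the job in after about 22 s of the 64 s. I saw no contact with the laser head or the bystanders, but the hand-in returned no verdict.

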